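# Fit the turning handle on the stirring pot

## Task

Fit the T-shaped turning handle, which stands on the chopping board, onto the stirring pot: set its toothed hub on the toothed drive in the middle of the pot's lid, turned so that the teeth of the two mesh, and push it fully home, upright. Then let go, and do not knock over or push away the salt shaker, the cup and the spoon.

Things in the scene. Friction and masses are not known exactly. Their poses are not given: they have to be found in the camera images.
- handle: Loose T-shaped turning handle, 0.22 kg, upright on the board. Six radial teeth below: 12 mm high, 7 mm wide, round crests, 18 to 30 mm from the axis, every 60 degrees, one along its +x; then a hub disc, 64 mm across, up to z 26 mm; a neck, 18 mm; a wooden crossbar at z 50 to 70 mm, 110 mm along x, 18 mm along y. Origin: on the axis at the teeth's crests (lowest point), z up.
- handle_bar (a point): Middle of the handle's crossbar, 60 mm above the handle's origin, axes as the handle's: pinch it here from above, across the bar's 18 mm width (its y).
- drive_seat (a point): Toothed drive on the pot's lid: disc 62 mm across with six upstanding radial teeth, 11 mm high, 7 mm wide, round crests, 18 to 30 mm from the axis, every 60 degrees. Point: on the axis, on the disc's face between the teeth, 115 mm above the range top; x points through a gap. Meshed: handle's x at any multiple of 60 degrees from this x. Fully home: handle's origin at this point; crest on crest: 11 mm above.
- pot: Fixed steel stirring pot, 168 mm across at the lid, two side grips reaching 113 mm from the axis (its own y); lid and boss 109 mm high. Origin: middle of its underside. The drive on its lid turns stiffly (0.25 N m). Meshed teeth have play of about 7 degrees either way and 2 mm sideways.
- board: Fixed wooden chopping board on the range, 18 mm thick, 345 mm long (its y) with the paddle grip at -y; the square part is 214 mm wide (x), y from -44 to 172 mm. The handle and the spoon are on it. Origin in the middle of its underside.
- salt_shaker: Salt shaker, 44 mm in diameter, 90 mm high, standing on the range between pot and board; not to be moved. Origin in the middle of its underside.
- cup: White espresso cup, 64 mm in diameter, 91 mm over its ear, 50 mm high, standing on the range between pot and board, farther back; not to be moved. Origin in the middle of its underside.
- spoon: Teaspoon, 134 x 29 x 12 mm, lying lengthwise near one long edge of the board; not to be moved. Origin in the middle of its underside, its x lengthwise.

How it is judged:
At the end, for the whole second after the job is handed in: The handle's teeth are fully in the gaps of the drive: its origin within 5 mm sideways and 3 mm in height of the drive's seat, its axis within 0.08 rad of vertical, at rest (horizontal distance between handle and drive_seat below 0.005 m and z of handle in the frame of drive_seat between -0.003 and 0.003 m and angle between handle's own z axis and vertical below 0.08 rad and linear speed of handle below 0.02 m/s); the robot touches nothing.
It fails at once if the salt shaker is moved more than 30 mm or tipped (distance of salt_shaker from where it was at the start of the episode above 0.03 m or angle between salt_shaker's own z axis and vertical above 0.4 rad).
It fails at once if the cup is moved more than 30 mm or tipped (distance of cup from where it was at the start of the episode above 0.03 m or angle between cup's own z axis and vertical above 0.4 rad).
It fails at once if the spoon is moved more than 30 mm (distance of spoon from where it was at the start of the episode above 0.03 m).
It also fails if it takes over 38 s, if anything falls off the work surface, if the arm or the gripper's body presses on something with over 40 N, if the wrist force passes 120 N, or if a joint passes its speed limit or range.

## Robot

A 6-joint arm with a two-finger parallel gripper is mounted at the origin on a cart in front of the work surface, level with it; the furniture and walls round the work are solid. World frame = base frame: x ahead of the robot, y to its left, z up, the work surface at z = 0. Lengths are in m, angles in rad, forces in N, time in s.
With the tool pointing down it reaches from about 0.4 to 0.825 m from the base axis. Payload 7 kg.
Tool frame: the origin (TCP) lies at the centre of the arm's flange, where the gripper is bolted on; the fingertips stand 178 mm ahead of it and the grasp point (between the pads) lies 159 mm ahead of it; z points along the fingers, y is the direction in which the jaws open and shut (so a half turn about z gives the same grasp; the last joint's range is limited). The gripper opens to 88 mm and grips with 3 to 60 N. Pads are 19 mm wide; open, the fingers measure 130 mm over their backs; the gripper's body (78 mm by 193 mm) begins 47 mm behind the grasp point.
Start: joints at [-0.961, 0.359, 0.012, 0, -1.224, -0.288], TCP at [0.213, -0.64, 0.405] pointing down, gripper open.
Joint ranges: [-3.07, 3.07], [-1.43, 2.12], [-1.02, 1.25], [-3.03, 1.67], [-3.05, -0], [-3.03, 3.03]. Speed limits (rad/s): [2.39, 2.39, 3.01, 3.14, 3.14, 3.14].

## Interface

Orientations are given as [roll, pitch, yaw] about the fixed x, y, z axes, in that order (R = Rz(yaw) Ry(pitch) Rx(roll)).
In Python, from station import arm gives the robot as it stands.
- The arm moves only by the shell command python3 -m handwheel 'ROWS' [OPENING] [FORCE]. ROWS is JSON, a list of rows, each a list of 4 numbers: the shift along the world's x, y, z in cm, then the turn about the world's z in rad. In form: [[dx, dy, dz, yaw], ...]. A call has 1 to 20 rows; each row shifts and turns the commanded pose from where the row before left it; what a row does not reach is not made up. A row lasts 1/10 s, in which the tool goes at most 50 mm and 8.59 degrees, less where a joint would pass 70% of its speed; a pose out of reach is approached as far as the arm can. A call is refused whole if a number of a shift passes 5 or a number of a turn 0.15, either way. A call with a gripper value outside its range is refused whole. OPENING is the closure, from 0 (fully open) to 1 (shut), set as the call begins (- or left out, the last holds). The fingers move at their own pace and stop on an object; FORCE is the grip in N (left out, the last holds). Time passes only in rows, so rows that do not move let the fingers close. It gives the time, the measured TCP pose, the force and the opening at its end, in the units of the state.
- arm.get_state(): the state, without advancing time (a new reading comes with each control period).
- arm.grab_frame(name): name is "scene" or "top" or "wrist"; returns a dict with "image" (420x560x3 uint8, red, green, blue), "depth" (420x560 float32, m along the optical axis (not along the pixel's ray), 0 where there is no reading), "vfov" (degrees; the focal length in pixels is half the picture's height over the tangent of half this angle, whatever the lens; pixels are square), "cx", "cy" (the principal point, pixels), "rvec" (rotation vector, rad) and "tvec" (3), from world to camera coordinates, as OpenCV has them. Camera axes: x right, y down, z forward; pixel columns grow to the right and rows downward; lengths in m; the calibration is good to about 2 mm. The wrist camera is an equidistant fisheye: a pixel r from the principal point sees the ray r / f radians off the axis. A picture is of the moment at which its call begins.
- arm.job_done(): hands the job in, once; it reports no verdict.
The state is a dict: "t": time; "q": joint angles; "qd": joint speeds; "joint_efforts": joint torques, N m; "eef_pos": TCP position; "ee_rot": TCP orientation; "force": force on the tool from outside, world axes, zero at the start; "moment": the same for the moment, N m; "width": finger opening in m.
Only numpy, scipy, OpenCV 4.12 (cv2) and the standard library are available. Lean on these libraries where they do the work, as an engineer would, in place of code of your own. Each camera call takes 0.05 s, during which the arm holds its last target.

## Working session

There is one attempt and no reset: what is moved stays moved. The work goes in short steps, Python scripts to look and compute and a shell command to move; the robot and the scene stay as the last step left them, time stands still between calls to the robot, and variables do not carry over. Pictures are saved under pics/ and viewed, and the job is handed in when it is done.

```bash
ls; mkdir -p pics; cat > h.py <<'E'
import numpy as np,cv2
from station import arm
def grab(n,save=None):
    f=arm.grab_frame(n)
    if save: cv2.imwrite('pics/'+save,cv2.cvtColor(f['image'],cv2.COLOR_RGB2BGR))
    np.savez('/tmp/'+n+'.npz',**f)
    return f
def cloud(f):
    H,W=f['depth'].shape; fl=H/2/np.tan(np.radians(f['vfov'])/2)
    u,v=np.meshgrid(np.arange(W),np.arange(H)); d=f['depth']
    P=np.stack([(u-f['cx'])/fl*d,(v-f['cy'])/fl*d,d],-1)
    R=cv2.Rodrigues(np.array(f['rvec']))[0]
    return (P-np.array(f['tvec']).ravel())@R
def ray(f,u,v,z):
    H=f['image'].shape[0]; fl=H/2/np.tan(np.radians(float(f['vfov']))/2)
    R=cv2.Rodrigues(np.array(f['rvec']))[0]; t=np.array(f['tvec']).ravel()
    c=-R.T@t; d=R.T@np.array([(u-f['cx'])/fl,(v-f['cy'])/fl,1])
    return c+d*(z-c[2])/d[2]
E
python3 - <<'E'
from h import *
for n in ['scene','top','wrist']:
    f=grab(n,n+'0.png'); R=cv2.Rodrigues(np.array(f['rvec']))[0]
    print(n,f['vfov'],f['cx'],f['cy'],-R.T@np.array(f['tvec']).ravel(),R[2])
print(arm.get_state())
E
```

```text
pics
scene 56.43498600750325 277.85288090646196 209.48479277101833 [0.11647572 0.52810529 0.5794243 ] [ 0.53269378 -0.64414346 -0.54892307]
top 43.570231837721956 277.8006980535545 204.48330499382948 [0.24222179 0.13121726 1.39062349] [ 0.24557315 -0.1136453  -0.9626934 ]
wrist 65.70646984690485 275.3799617698492 212.512080731647 [ 0.14878842 -0.66228508  0.38370586] [ 0.23933184  0.081898   -0.96747764]
{'t': 0.15, 'q': array([-9.60858193e-01,  3.59210590e-01,  1.12682726e-02, -2.44265919e-04,
       -1.22409848e+00, -2.88057533e-01]), 'qd': array([ 0.00152111, -0.00191278,  0.00335629,  0.0012809 , -0.00126708,
        0.00065255]), 'joint_efforts': array([-1.31698089e-03, -5.83273709e+01,  2.93292403e+01,  7.00114131e+00,
        8.84128211e-03, -9.52860864e-05]), 'eef_pos': array([ 0.2134567 , -0.64020647,  0.40394679]), 'ee_rot': array([ 3.14033422e+00, -1.33376683e-04, -2.81979511e+00]), 'force': array([-0.42323403,  0.83827605, -0.11370333]), 'moment': array([ 0.03079113,  0.00999032, -0.023624  ]), 'width': 0.08782049631963973}
```

View pics/top0.png

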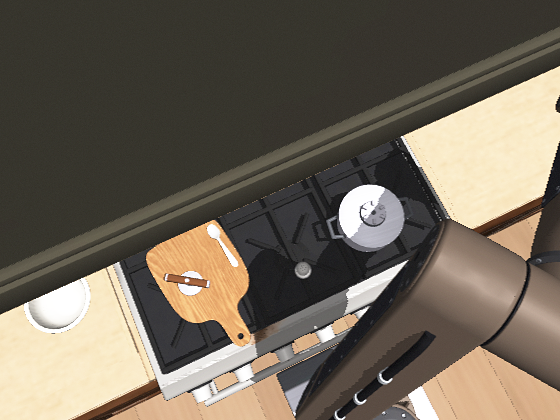

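View pics/scene0.png

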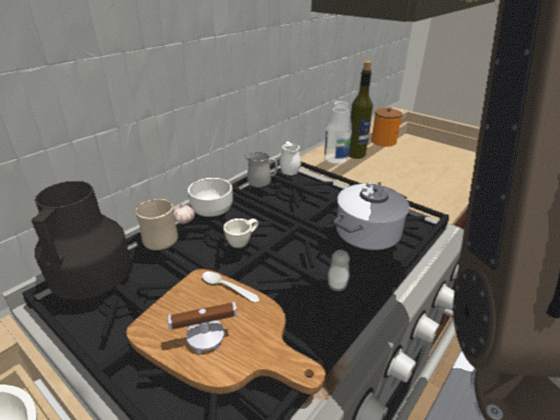

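View pics/wrist0.png

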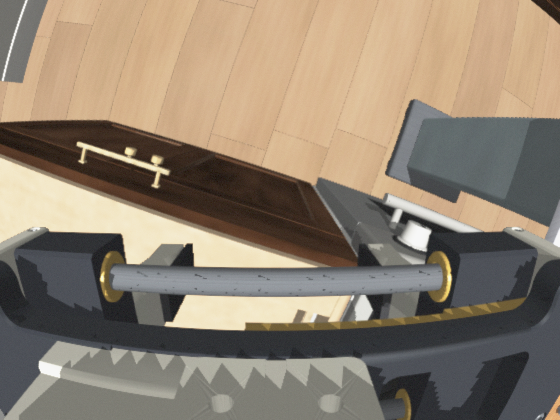

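The top view shows the handle bar at about (187,281), the drive at (373,212) and the salt at (303,270). The hood hides the cup there. In the scene view the cup is at (238,233), the bar at (203,316) and the drive at (375,192).

```bash
python3 - <<'E'
from h import *
for n,(x0,x1,y0,y1) in {'top':(160,215,268,298),'scene':(160,245,295,335)}.items():
    f=dict(np.load(f'/tmp/{n}.npz')); C=cloud(f); im=f['image'].astype(int)
    m=np.zeros(im.shape[:2],bool); m[y0:y1,x0:x1]=1
    c=C[m]; ok=(c[:,2]>.08)&(c[:,2]<.1)
    p=c[ok]; print(n,len(p),p.mean(0),np.percentile(p[:,2],[5,50,95]))
    hi=p
    r=cv2.minAreaRect((hi[:,:2]*1000).astype(np.float32)); print(r)
    cc=hi[:,:2]-hi[:,:2].mean(0); w=np.linalg.svd(cc)[2][0] if len(cc)<3000 else 0; print('ang',np.degrees(np.arctan2(w[1],w[0])))
def show(n,b,k,name):
    x0,x1,y0,y1=b; im=cv2.cvtColor(np.load(f'/tmp/{n}.npz')['image'],cv2.COLOR_RGB2BGR)[y0:y1,x0:x1]
    cv2.imwrite('pics/'+name,cv2.resize(im,None,fx=k,fy=k,interpolation=cv2.INTER_CUBIC))
show('top',(330,420,175,255),6,'ctop.png'); show('scene',(330,420,165,245),6,'cscene.png')
for n,b in {'top':(330,420,175,255),'scene':(330,420,165,245)}.items():
    f=dict(np.load(f'/tmp/{n}.npz')); C=cloud(f)[b[2]:b[3],b[0]:b[1]].reshape(-1,3)
    print(n,np.histogram(C[:,2],bins=np.arange(.06,.15,.005)))
    t=C[(C[:,2]>.117)&(C[:,2]<.135)]; print('teeth',len(t),t.mean(0),t.min(0),t.max(0))
# salt, cup
f=dict(np.load('/tmp/scene.npz')); C=cloud(f)
for b in [(322,355,245,297),(220,262,215,250)]:
    c=C[b[2]:b[3],b[0]:b[1]].reshape(-1,3); c=c[c[:,2]>.02]; print(len(c),np.percentile(c,5,0),np.percentile(c,95,0))
print([C[v,u] for u,v in[(250,165),(420,20),(350,8)]])
E
```

```text
top 331 [0.49256442 0.26355412 0.08760615] [0.08261047 0.08769439 0.09185547]
((493.3373718261719, 264.0880126953125), (109.79586029052734, 18.67658233642578), 55.742897033691406)
ang -124.035908676214
scene 740 [0.49143963 0.26830585 0.08665948] [0.08146779 0.08744321 0.08931943]
((492.96124267578125, 265.9128723144531), (110.28081512451172, 20.605958938598633), 55.951778411865234)
ang 55.92458563713253
top (array([  66,  153,   50,    1,   41,  300,  605, 1070,  649,  107,  175,
        185,   65,   42,    3,    0,    0]), array([0.06 , 0.065, 0.07 , 0.075, 0.08 , 0.085, 0.09 , 0.095, 0.1  ,
       0.105, 0.11 , 0.115, 0.12 , 0.125, 0.13 , 0.135, 0.14 , 0.145]))
teeth 193 [ 0.4490293  -0.22562255  0.12191633] [ 0.41899929 -0.25596917  0.11701774] [ 0.47724113 -0.19659096  0.13322919]
scene (array([180, 242, 113,  75,  95, 309, 394, 742, 231,  68, 170,  88,  78,
        12,   0,   0,   0]), array([0.06 , 0.065, 0.07 , 0.075, 0.08 , 0.085, 0.09 , 0.095, 0.1  ,
       0.105, 0.11 , 0.115, 0.12 , 0.125, 0.13 , 0.135, 0.14 , 0.145]))
teeth 129 [ 0.44553265 -0.22426088  0.12157662] [ 0.41973572 -0.25748265  0.11706074] [ 0.4749769  -0.19418736  0.12618043]
624 [ 0.38192603 -0.01477848  0.02454636] [0.41330331 0.00881977 0.08802993]
591 [ 0.6296564  -0.0257591   0.02237119] [0.68643161 0.05104765 0.04862113]
[array([ 0.82960003, -0.20533777,  0.06323864]), array([ 0.9205286 , -1.50209401,  0.31379875]), array([ 0.76453841, -0.57205305,  0.44760506])]
```

View pics/ctop.png

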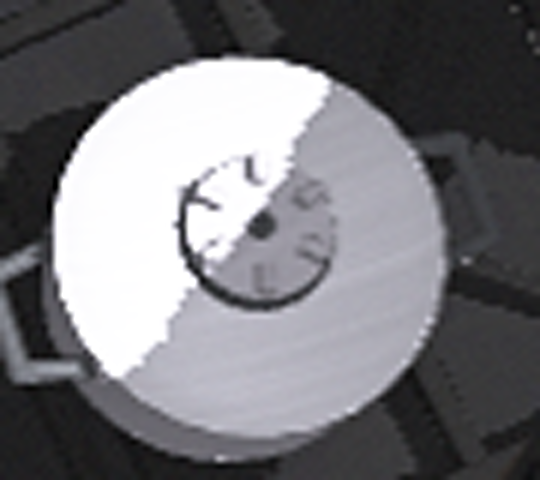

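View pics/cscene.png

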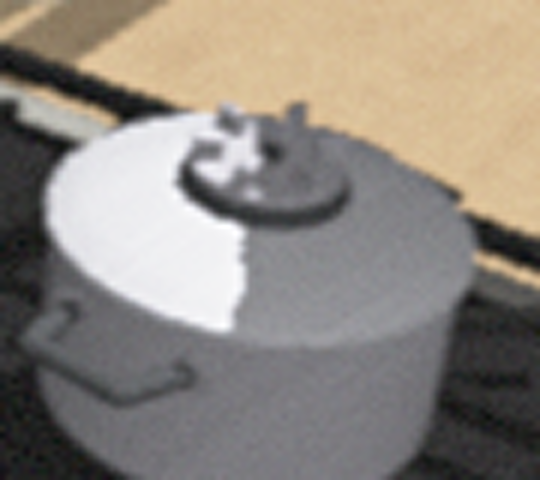

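The crops show the six drive teeth: in ctop.png near (258,168), (312,190), (316,245), (264,278), (210,250) and (205,200), with the centre at about (262,225).

```bash
python3 - <<'E'
from h import *
f=dict(np.load('/tmp/top.npz'))
c=[]
for u,v in [(258,168),(312,190),(316,245),(264,278),(210,250),(205,200),(262,225)]:
    p=ray(f,330+u/6,175+v/6,.124); c.append(p[:2])
c=np.array(c); o=c[:6].mean(0); print(o,c[6])
d=c[:6]-o; a=np.degrees(np.arctan2(d[:,1],d[:,0])); print(a,a%60,np.hypot(*d.T))
for n in['top','scene']:
    f=dict(np.load(f'/tmp/{n}.npz')); C=cloud(f).reshape(-1,3)
    t=C[(C[:,2]>.119)&(C[:,2]<.135)&(np.hypot(C[:,0]-.448,C[:,1]+.2255)<.031)]
    d=t[:,:2]-[.4485,-.2255]; r=np.hypot(*d.T); k=(r>.016)&(r<.032)
    z=np.exp(6j*np.arctan2(d[k,1],d[k,0])).mean(); print(n,k.sum(),abs(z),np.degrees(np.angle(z))/6)
    # lid circle
    l=C[(C[:,2]>.088)&(C[:,2]<.135)&(np.hypot(C[:,0]-.448,C[:,1]+.2255)<.12)]
    h=cv2.convexHull((l[:,:2]*1000).astype(np.float32)); print(cv2.minEnclosingCircle(h))
E
```

```text
[ 0.44720353 -0.22651285] [ 0.44574343 -0.22629035]
[ -24.82312459  -83.06931344 -138.99729768  155.36359092   94.32159446
   42.76108709] [35.17687541 36.93068656 41.00270232 35.36359092 34.32159446 42.76108709] [0.02320443 0.0258983  0.02451872 0.02408994 0.0248399  0.02463525]
top 117 0.62135405933867 -23.416548176933162
((447.474365234375, -226.00161743164062), 83.56932067871094)
scene 95 0.8079770211818766 -23.993060847300296
((447.2468566894531, -223.3387451171875), 82.50032043457031)
```

Measured so far:

| Item | Position (x, y) | Angle | Check |
|---|---|---|---|
| Handle | (0.493, 0.265) | bar at 56° | bar top at z 0.088, 110 mm long, as specified |
| Drive | about (0.447, -0.226) | teeth at about 36.6° mod 60 | tooth radius 24 mm, as specified |

I'll stop over the pot on the way, for a close look with the wrist camera.

```bash
python3 -m handwheel '[[2.2,3.8,0,0.055],[2.3,3.9,0,0.055],[2.2,3.9,0,0.055],[2.3,3.9,0,0.055],[2.2,3.9,0,0.055],[2.3,3.9,0,0.055],[2.2,3.9,0,0.055],[2.3,3.9,0,0.055],[2.2,3.9,0,0.055],[2.3,3.9,0,0.055],[2.2,3.8,0,0.055],[2.3,3.9,0,0.05],[0,0,0,0],[0,0,0,0]]' 0
python3 - <<'E'
from h import *
f=grab('wrist','wrist1.png'); s=arm.get_state(); print(s['eef_pos'],s['ee_rot'],s['q'])
E
```

```text
t: 1.55
eef_pos: [0.4838, -0.1733, 0.4044]
ee_rot: [3.141, -0.0, -2.163]
force: [0.0, 0.6, 0.5]
width: 0.0876
[ 0.48338242 -0.17408272  0.40442176] [ 3.14101701e+00 -2.71209509e-04 -2.16416227e+00] [ 3.68559350e-02  9.23287136e-02 -3.38123551e-01 -1.32152625e-04
 -1.14096896e+00 -6.30166845e-01]
```

View pics/wrist1.png

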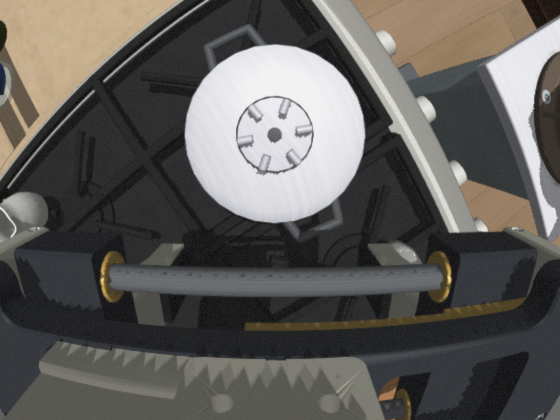

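The drive is seen clearly in wrist1.png: centre at (274,135), with teeth around it. I'll enlarge it and measure.

```bash
cat >> h.py <<'E'
def wray(f,u,v,z):
    H=f['image'].shape[0]; fl=H/2/np.tan(np.radians(float(f['vfov']))/2)
    x,y=u-f['cx'],v-f['cy']; r=np.hypot(x,y); th=r/fl
    R=cv2.Rodrigues(np.array(f['rvec']))[0]; t=np.array(f['tvec']).ravel()
    c=-R.T@t; d=R.T@np.array([x/r*np.sin(th),y/r*np.sin(th),np.cos(th)])
    return c+d*(z-c[2])/d[2]
E
python3 - <<'E'
from h import *
im=cv2.imread('pics/wrist1.png')[85:185,225:325]
cv2.imwrite('pics/cw1.png',cv2.resize(im,None,fx=6,fy=6,interpolation=cv2.INTER_CUBIC))
E
```

```text
(no output)
```

View pics/cw1.png

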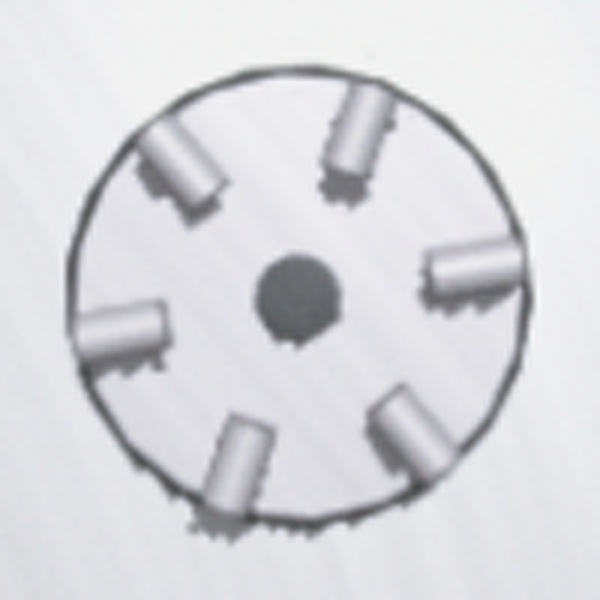

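```bash
python3 - <<'E'
from h import *
f=dict(np.load('/tmp/wrist.npz'))
P=lambda u,v,z: wray(f,225+(u+.5)/6-.5,85+(v+.5)/6-.5,z)[:2]
# tooth inner / outer crest points
T=[((218,188),(160,135)),((350,172),(372,90)),((428,275),(520,252)),((385,405),(438,462)),((255,422),(230,502)),((165,322),(80,340))]
c=np.array([[P(*a,.126),P(*b,.126)] for a,b in T]); m=c.mean(1); o=m.mean(0)
d=m-o; a=np.degrees(np.arctan2(d[:,1],d[:,0]))
e=c[:,1]-c[:,0]; b=np.degrees(np.arctan2(e[:,1],e[:,0]))
print(o,a%60,b%60,np.hypot(*d.T))
print('circmean',np.degrees(np.angle(np.exp(6j*np.radians(a)).mean()))/6%60,np.degrees(np.angle(np.exp(6j*np.radians(b)).mean()))/6%60)
q=np.array([P(*x,.115) for x in[(300,68),(530,290),(300,522),(70,295),(140,455),(455,130),(150,130)]],np.float32)
print(cv2.minEnclosingCircle(q*1000)); print(P(297,297,.115))
E
```

```text
[ 0.44806756 -0.22736183] [34.97934243 36.21790752 37.38365789 35.22560778 36.94553613 36.73544654] [42.79787566 41.45391622 41.05505276 39.2430047  38.62333081 37.31556391] [0.02310746 0.02336881 0.02328574 0.02338497 0.02327391 0.02380778]
circmean 36.2482799017488 40.08185735946411
((448.0299072265625, -227.4652099609375), 31.58056640625)
[ 0.44855199 -0.2274182 ]
```

```bash
python3 -m handwheel '[[0.4,4.8,0,0],[0.4,4.8,0,0],[0.4,4.8,0,0],[0.4,4.8,0,0],[0.4,4.8,0,0],[0.4,4.8,0,0],[0.4,4.8,0,0],[0.4,4.8,0,0],[0.4,4.8,0,0],[0.4,4.8,0,0],[0,0,0,0],[0,0,0,0],[0,0,0,0]]'
python3 - <<'E'
from h import *
f=grab('wrist','wrist2.png'); s=arm.get_state(); print(s['eef_pos'],s['ee_rot'],s['q'])
E
```

```text
t: 2.9
eef_pos: [0.5237, 0.3042, 0.4045]
ee_rot: [3.141, -0.001, -2.166]
force: [0.2, -0.8, 0.7]
width: 0.0872
[0.5237189  0.30402914 0.40474076] [ 3.14156862e+00 -2.50504336e-04 -2.16666845e+00] [ 8.48251417e-01  2.45546744e-01 -1.47765166e-01  8.45372798e-06
 -1.17773595e+00 -1.44412678e+00]
```

View pics/wrist2.png

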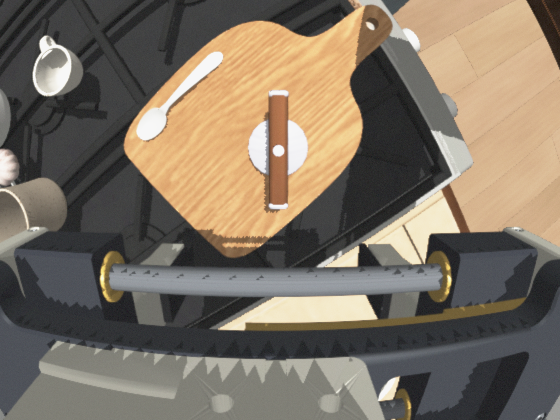

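The bar is seen upright in wrist2.png from (279,92) to (279,208). The spoon is at (180,95), clear of the jaws.

```bash
python3 - <<'E'
from h import *
f=dict(np.load('/tmp/wrist.npz')); im=f['image']; hsv=cv2.cvtColor(im,cv2.COLOR_RGB2HSV)
m=cv2.inRange(hsv,(0,100,40),(15,255,170)); m[:, :240]=0; m[:,320:]=0; m[:80]=0; m[215:]=0
n,l,st,ce=cv2.connectedComponentsWithStats(m); i=1+np.argmax(st[1:,4]); print(st[i],ce[i])
ys,xs=np.where(l==i)
p=np.array([wray(f,x,y,.088)[:2] for x,y in zip(xs,ys)],np.float32); r=cv2.minAreaRect(p*1000); print(r)
for u,v in [(279,92),(279,208),(278.5,150.5)]: print(wray(f,u,v,.088))
cc=p-p.mean(0); w=np.linalg.svd(cc,full_matrices=False)[2][0]; print(p.mean(0),np.degrees(np.arctan2(w[1],w[0])))
C=cloud(dict(np.load('/tmp/scene.npz'))).reshape(-1,3)
k=(C[:,2]>.1)&(np.hypot(C[:,0]-.493,C[:,1]-.265)<.3)&(C[:,0]>.3); print(k.sum(),C[k].min(0),C[k].max(0))
E
```

```text
[ 263   96   25  117 1434] [275.60669456 163.54253835]
((498.5819091796875, 266.3860168457031), (107.50272369384766, 22.123668670654297), 56.144439697265625)
[0.46335595 0.2208813  0.088     ]
[0.52341483 0.30981302 0.088     ]
[0.49370442 0.26494518 0.088     ]
[0.50273573 0.27359185] 55.65541
2222 [0.75503859 0.24129599 0.10001941] [0.79295117 0.36899516 0.19854023]
```

The bar's middle is at (0.4935, 0.265) with yaw 56.0°. The jaws are already aligned, so I'll go down and grip.

```bash
python3 -m handwheel '[[-1.5,-1.95,-2.8,0],[-1.5,-1.95,-3,0],[0,0,-3,0],[0,0,-3,0],[0,0,-2,0],[0,0,-2,0],[0,0,-1,0],[0,0,0,0],[0,0,0,0]]' && python3 -m handwheel '[[0,0,0,0],[0,0,0,0],[0,0,0,0],[0,0,0,0],[0,0,0,0],[0,0,0,0],[0,0,0,0],[0,0,0,0]]' 1 40
```

```text
t: 3.85
eef_pos: [0.4939, 0.2664, 0.2375]
ee_rot: [-3.141, 0.001, -2.165]
force: [-0.4, -0.2, 0.3]
width: 0.0878
t: 4.65
eef_pos: [0.4935, 0.2667, 0.2366]
ee_rot: [-3.142, -0.0, -2.165]
force: [-0.6, -0.8, -0.2]
width: 0.0293
```

```bash
python3 -m handwheel '[[0,0,0,0],[0,0,0,0],[0,0,0,0],[0,0,0,0],[0,0,0,0]]' 1 40 && python3 -m handwheel '[[0,0,1,0],[0,0,2,0],[0,0,4,0],[0,0,4,0],[0,0,4,0],[0,0,1,0],[0,0,0,0],[0,0,0,0]]'
python3 - <<'E'
from h import *
f=grab('wrist','wrist3.png');f=grab('scene','scene3.png'); s=arm.get_state(); print(s['eef_pos'],s['ee_rot'],s['q'],s['width'],s['force'])
E
```

```text
t: 5.15
eef_pos: [0.4935, 0.2667, 0.2366]
ee_rot: [3.142, 0.0, -2.165]
force: [0.3, -0.6, -0.9]
width: 0.0176
t: 5.95
eef_pos: [0.4929, 0.2663, 0.3956]
ee_rot: [3.141, -0.001, -2.165]
force: [0.2, -0.6, -3.2]
width: 0.0174
[0.4929819  0.26629954 0.39474469] [ 3.14055771 -0.00325987 -2.16508668] [ 8.44422139e-01  1.78972429e-01 -2.57517287e-01 -6.57298923e-04
 -1.13767447e+00 -1.43843730e+00] 0.01749434208968347 [-0.50331751  0.6590608  -2.35295771]
```

View pics/wrist3.png

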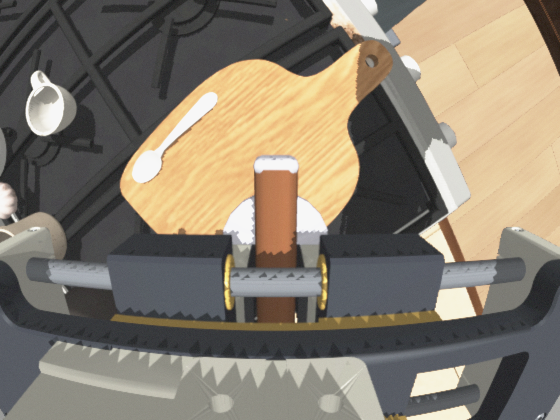

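View pics/scene3.png

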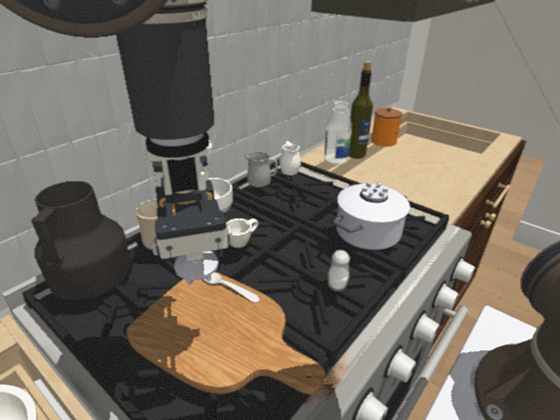

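The handle is lifted upright. In wrist3.png the bar's near end is at about (276,160). I'll use that end to get the handle's position in the gripper.

```bash
python3 - <<'E'
from h import *
f=dict(np.load('/tmp/wrist.npz'))
s=arm.get_state(); y=s['ee_rot'][2]; tx=np.array([np.cos(y),np.sin(y)]); ty=np.array([np.sin(y),-np.cos(y)])
z=s['eef_pos'][2]-.159+.010
for u,v in [(276.5,157),(276.5,170),(257,163),(297,163)]:
    p=wray(f,u,v,z)[:2]-s['eef_pos'][:2]; print(u,v,p@tx,p@ty)
im=cv2.imread('pics/wrist3.png')[140:250,225:335]
cv2.imwrite('pics/cw3.png',cv2.resize(im,None,fx=5,fy=5,interpolation=cv2.INTER_CUBIC))
E
```

```text
276.5 157 0.05769961180603839 0.0006278146138266952
276.5 170 0.052452589586554445 0.0006317088914795238
257 163 0.0553038629361127 -0.007172896613127654
297 163 0.0553132055330587 0.008837872566709471
```

View pics/cw3.png

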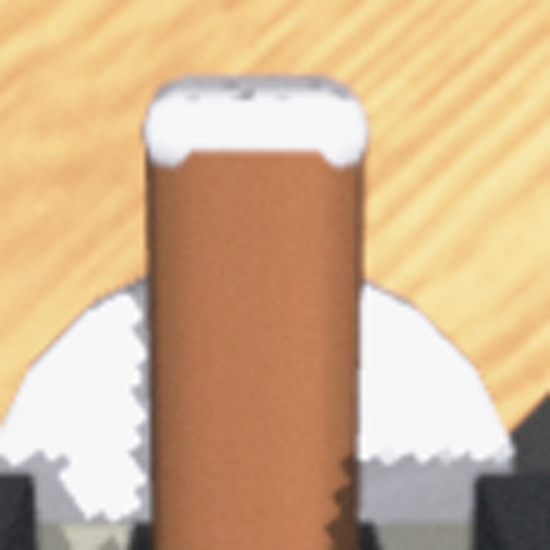

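```bash
python3 -m handwheel '[[-0.4,-2,0,0.01],[-0.4,-4.5,0,0.02],[-0.4,-4.5,0,0.02],[-0.4,-4.5,0,0.02],[-0.4,-4.5,0,0.02],[-0.4,-4.5,0,0.02],[-0.4,-4.5,0,0.02],[-0.4,-4.5,0,0.02],[-0.4,-4.5,0,0.02],[-0.4,-4.5,0,0.013],[-0.4,-4.5,0,0],[-0.1,-2.2,0,0],[0,0,0,0],[0,0,0,0],[0,0,0,0]]'
python3 - <<'E'
from h import *
f=grab('wrist','wrist4.png');f=grab('scene','scene4.png'); s=arm.get_state(); print(s['eef_pos'],s['ee_rot'],s['q'],s['width'],s['force'])
im=cv2.imread('pics/scene4.png')[130:250,310:450]
cv2.imwrite('pics/cs4.png',cv2.resize(im,None,fx=5,fy=5,interpolation=cv2.INTER_CUBIC))
E
```

```text
t: 7.55
eef_pos: [0.4484, -0.2248, 0.3958]
ee_rot: [3.14, -0.0, -1.982]
force: [1.0, 0.3, -2.1]
width: 0.0176
[ 0.44857936 -0.22451029  0.39637871] [ 3.14106448e+00 -4.33824429e-05 -1.98047749e+00] [-7.17532505e-02  7.73405447e-02 -3.74112146e-01 -1.49078990e-04
 -1.11985632e+00 -3.37862918e-01] 0.017816875455895664 [ 0.1624689  -1.12809282 -3.02471849]
```

View pics/wrist4.png

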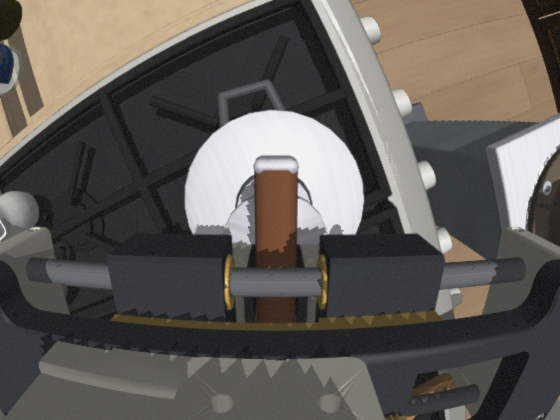

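View pics/cs4.png

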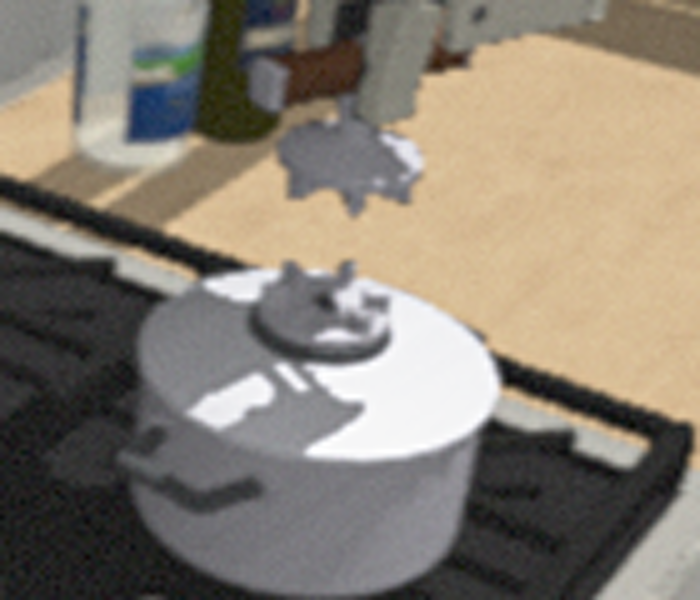

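The handle hangs upright over the drive. I'll lower it to just above the crests, then ease it in while watching the force.

```bash
python3 -m handwheel '[[0,-0.1,-1.5,0],[0,0,-1.5,0],[0,0,-1,0],[0,0,-0.5,0],[0,0,-0.3,0],[0,0,0,0],[0,0,0,0]]' && python3 -m handwheel '[[0,0,-0.2,0],[0,0,-0.2,0],[0,0,-0.2,0],[0,0,0,0],[0,0,0,0]]'
```

```text
t: 8.35
eef_pos: [0.4487, -0.2263, 0.3492]
ee_rot: [-3.141, 0.0, -1.982]
force: [-0.2, 0.0, -2.4]
width: 0.0178
t: 8.85
eef_pos: [0.4485, -0.2264, 0.3426]
ee_rot: [3.141, -0.0, -1.982]
force: [0.1, -0.1, -1.9]
width: 0.0175
```

It is past crest height with no force, so the teeth are meshing. I'll continue down.

```bash
python3 -m handwheel '[[0,0,-0.2,0],[0,0,-0.2,0],[0,0,-0.2,0],[0,0,-0.2,0],[0,0,0,0],[0,0,0,0]]' && python3 -m handwheel '[[0,0,-0.1,0],[0,0,-0.1,0],[0,0,0,0],[0,0,0,0]]'
```

```text
t: 9.45
eef_pos: [0.4485, -0.2263, 0.3346]
ee_rot: [3.141, -0.0, -1.982]
force: [0.1, 0.3, -2.8]
width: 0.0175
t: 9.85
eef_pos: [0.4486, -0.2264, 0.333]
ee_rot: [-3.141, 0.0, -1.982]
force: [-0.7, 0.6, 1.8]
width: 0.0179
```

Contact comes at TCP z 0.333, close to the expected home of 0.3336. I'll press lightly to confirm before releasing.

```bash
python3 -m handwheel '[[0,0,-0.1,0],[0,0,-0.1,0],[0,0,0,0],[0,0,0,0]]'
```

```text
t: 10.25
eef_pos: [0.4487, -0.2264, 0.3327]
ee_rot: [-3.14, -0.0, -1.981]
force: [-4.9, 3.6, 16.8]
width: 0.0181
```

It is firmly seated, with 17 N and no further travel. I'll release, retreat and look.

```bash
python3 -m handwheel '[[0,0,0.15,0],[0,0,0,0]]' && python3 -m handwheel '[[0,0,0,0],[0,0,0,0],[0,0,0,0],[0,0,0,0],[0,0,0,0],[0,0,0,0],[0,0,0,0],[0,0,0,0],[0,0,0,0],[0,0,0,0]]' 0 && python3 -m handwheel '[[0,0,1,0],[0,0,2,0],[0,0,4,0],[2,4,4,0],[2,4,0,0],[0,0,0,0],[0,0,0,0],[0,0,0,0]]'
python3 - <<'E'
from h import *
s=arm.get_state(); print(s['eef_pos'],s['width'],s['force'])
fw=grab('wrist','wrist5.png');f=grab('scene','scene5.png')
im=cv2.imread('pics/scene5.png')[130:250,310:450]
cv2.imwrite('pics/cs5.png',cv2.resize(im,None,fx=5,fy=5,interpolation=cv2.INTER_CUBIC))
C=cloud(f).reshape(-1,3); k=(np.hypot(C[:,0]-.448,C[:,1]+.2265)<.06)&(C[:,2]>.15)&(C[:,2]<.25)
p=C[k]; print(len(p),np.percentile(p[:,2],[5,50,90,99]),cv2.minAreaRect((p[:,:2]*1000).astype(np.float32)))
E
```

```text
t: 10.45
eef_pos: [0.4486, -0.2264, 0.3328]
ee_rot: [-3.14, 0.0, -1.982]
force: [-1.1, 1.6, 7.2]
width: 0.0179
t: 11.45
eef_pos: [0.4485, -0.2263, 0.3322]
ee_rot: [-3.142, 0.0, -1.982]
force: [0.3, -0.3, 0.5]
width: 0.0868
t: 12.25
eef_pos: [0.4848, -0.1532, 0.4356]
ee_rot: [3.141, -0.0, -1.982]
force: [0.6, -0.1, -0.4]
width: 0.0876
[ 0.48479656 -0.15324598  0.43558256] 0.08756073873591777 [ 0.56858425 -0.12649288 -0.42453005]
488 [0.15776001 0.17795921 0.18409765 0.18509384] ((447.0367431640625, -225.8289794921875), (112.64811706542969, 20.647415161132812), 66.22080993652344)
```

View pics/wrist5.png

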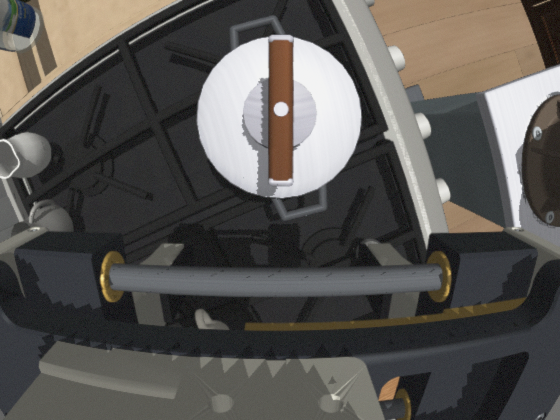

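View pics/cs5.png

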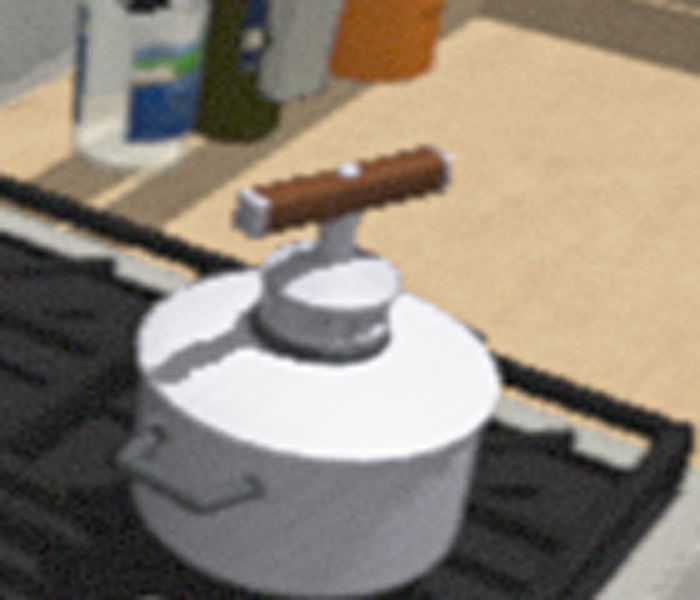

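View pics/scene5.png

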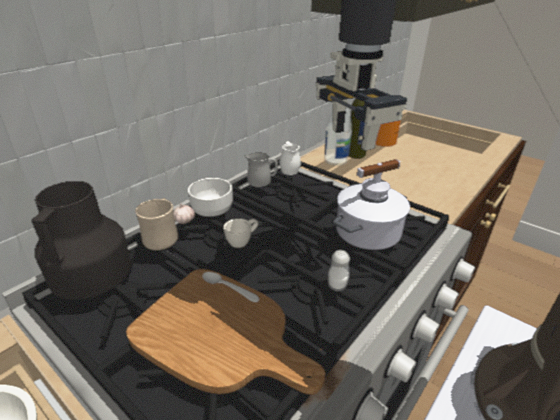

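The bar's top is at z 0.1845 (0.185 when fully home) and its centre is at (0.447, -0.226), on the drive. The handle is upright, and the salt, cup and spoon have not moved.

```bash
python3 -c "
from station import arm
print(arm.job_done())"
```

```text
the job is handed in; nothing more can be done
None
```

The handle is on the pot's drive with its teeth meshed and pushed fully home. I let go, backed the arm off and handed the job in at about 12.4 s; no verdict was reported.

**How it went:** I gripped the crossbar, carried it over the pot and turned it about 10.5° to line up with the gaps. It went down past crest height with no rise in force. It stopped at TCP z 0.333 m (0.3336 expected) and held there under a 17 N press.

**Last checks, after release:**
- **Height:** the bar's top is at about 0.1845 m, against 0.185 m when fully home.
- **Position:** the bar's centre is at (0.447, -0.226), within about 2 mm of the measured drive centre.
- **Upright and clear:** the handle looks upright by eye; I did not compute its tilt. The gripper is clear of it, and the wrist reads no contact force.
- **Other objects:** the salt shaker, cup and spoon look unmoved in the scene view. I did not re-measure them.

**Disagreements:** estimates of the drive's centre differed between cameras by up to about 3 mm. Two estimates of its tooth angle differed by about 4°, inside the 7° of play. Neither affected the fit.

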